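# Empty the blanks cup into the steel dish

### The arm

A 6-joint arm with a two-finger parallel gripper is mounted at the origin on the work surface. World frame = base frame: x ahead of the robot, y to its left, z up, the work surface at z = 0. Lengths are in m, angles in rad, forces in N, time in s.
With the tool pointing down it reaches from about 0.3 to 0.95 m from the base axis. Payload 3.1 kg.
Tool frame: the origin (TCP) lies at the very end of the fingers, on their centre line; the grasp point (between the pads) lies 19 mm behind it; z points along the fingers, y is the line along which they close (so a half turn about z gives the same grasp; the last joint's range is limited). The gripper opens to 85 mm and grips with 20 to 120 N. Pads are 22 mm wide; open, the fingers measure 114 mm over their backs; the gripper's body (76 mm by 85 mm) begins 54 mm behind the grasp point. The pads swing forward as they close: fully open they stand 13 mm farther back than shut.
Start: joints at [1.247, 0.308, 1.634, -0, 1.2, -0.07], TCP at [0.157, 0.605, 0.231] pointing down, gripper open.
Joint ranges: [-3.06, 3.06], [-0.79, 1.96], [0.05, 2.63], [-1.19, 4.34], [0.05, 2.64], [-2.94, 2.94]. Speed limits (rad/s): [2.79, 2.79, 3.14, 3.14, 3.14, 3.14].

### API

Orientations are given as a unit quaternion [x, y, z, w].
In Python, from bench import manip gives the robot as it stands.
- The arm moves only by the tool arm_command, never from a script. Its argument "increments" is a list that holds one entry, the list of rows, each a list of 7 numbers: the turn, a rotation vector about the tool's x, y, z as a fraction of full scale, then the shift along the tool's x, y, z as a fraction of full scale, then the finger opening in mm, from 0 to 85.4. In form: [[[wx, wy, wz, x, y, z, claw], ...]]. A call has 1 to 10 rows; each row is the pose to reach, as a shift and turn from the pose commanded when the call began, along the tool's axes at that moment; what a row does not reach only later rows make up. Full scale, the value 1, is 20 cm for a shift and 30 degrees for a turn. A row lasts 1/8 s, in which the tool goes at most 62.5 mm and 10.7 degrees, less where a joint would pass 70% of its speed; a pose out of reach is approached as far as the arm can. A call with a number of a shift or a turn outside -1 to 1 is refused whole. A call with a gripper value outside its range is refused whole. The fingers move at their own pace and stop on an object; "squeeze" is the grip in N (left out, the last holds). Time passes only in rows, so rows that repeat a pose let the fingers close. It gives the time, the measured TCP pose, the force, the opening and the grip force at its end, in the units of the state.
- manip.get_state(): the state, without advancing time (a new reading comes with each control period).
- manip.get_image(name): name is "scene" or "side" or "wrist"; returns a dict with "color" (420x560x3 uint8, blue, green, red), "depth" (420x560 float32, m along the optical axis (not along the pixel's ray), 0 where there is no reading), "vertical_fov" (degrees; the focal length in pixels is half the picture's height over the tangent of half this angle, whatever the lens; pixels are square), "cx", "cy" (the principal point, pixels), "rvec" (rotation vector, rad) and "tvec" (3), from world to camera coordinates, as OpenCV has them. Camera axes: x right, y down, z forward; pixel columns grow to the right and rows downward; lengths in m; the calibration is good to about 2 mm. A picture is of the moment at which its call begins.
- manip.job_done(): hands the job in; it is judged then, once.
The state is a dict: "t": time; "joint_pos": joint angles; "qd": joint speeds; "tau": joint torques, N m; "eef_pos": TCP position; "orientation": TCP orientation; "force": force on the tool from outside, world axes, zero at the start; "torque": the same for the moment, N m; "grip_width": opening from 0.0 (shut) to 1.0 (fully open); "gripper_force": force on a finger pad.
Only numpy, scipy, OpenCV 4.12 (cv2) and the standard library are available. Lean on these libraries where they do the work, as an engineer would, in place of code of your own. Each camera call takes 0.05 s, during which the arm holds its last target. There are 200 camera calls.

### The job

The white cup on the modelling bench holds six brass blanks with a needle file stuck in among them. Take the file out and stand it, tip down, in the square wooden tool holder, then pick up the cup and tip it over the round steel dish so that all six blanks end up in the dish, and stand the empty cup upright back on the bench. Leave the dish and the holder standing on the bench, and do not shift or knock over the glue bottle, the soldering iron stand or the pliers.

Things in the scene. Friction and masses are not known exactly. Their poses are not given: they have to be found in the camera images.
- cup: round straight-sided white plastic cup, 60 mm outside diameter, 85 mm tall, 3 mm wall, 4 mm floor, about 80 g, open at the top; at the start it holds the six brass blanks and the needle file. Origin: centre of its underside, z up along the cup
- cup_mouth (a point): centre of the cup's mouth, level with its rim, 85 mm above the cup's origin; same axes as the cup
- file: needle file 185 mm long, about 35 g, balancing 75 mm from the tip: thin round steel blade (6 mm diameter, from the tip to 100 mm) and round black handle (11 to 12 mm diameter, 100 to 185 mm from the tip). At the start it stands tip down in the cup, leaning 15 to 25 degrees against the rim in any direction. Origin at the tip, z along the file towards the handle's end
- file_tip (a point): tip of the needle file's blade (the file's origin)
- holder: empty square wooden tool holder, open at the top, 80 x 80 mm outside, 105 mm tall, 10 mm walls and floor (60 mm square opening), 0.5 kg, loose on the bench. Origin: centre of its underside, z up, x and y across its sides
- dish: low round steel dish, 124 mm outside diameter, 36 mm tall, 3 mm wall, 4 mm floor, empty at the start, loose, 0.3 kg. Origin: centre of its underside, z up
- glue: bystander: white glue bottle with a black cap, 48 mm diameter, 110 mm tall, standing loose. Origin: centre of its underside
- iron_stand: bystander: soldering iron stand, round grey base 84 mm diameter and 22 mm tall with its origin under the centre; the iron with a red handle lies in a coil above the base 40 mm to the stand's +y side, its handle reaching up to 135 mm in +x and 130 mm above the bench; 0.8 kg
- pliers: bystander: small pliers lying flat, 145 mm long, 44 mm wide, 12 mm high, black grips. Origin under the pivot, jaws to +x (50 mm), grips to -x (95 mm)
- blank1: brass blank: plain solid cylinder, 14 mm diameter, 14 mm long, 18 g; one of six alike, standing on the cup's floor at the start. Origin: centre of its lower end face, z along its axis
- blank2: brass blank: plain solid cylinder, 14 mm diameter, 14 mm long, 18 g; one of six alike, standing on the cup's floor at the start. Origin: centre of its lower end face, z along its axis
- blank3: brass blank: plain solid cylinder, 14 mm diameter, 14 mm long, 18 g; one of six alike, standing on the cup's floor at the start. Origin: centre of its lower end face, z along its axis
- blank4: brass blank: plain solid cylinder, 14 mm diameter, 14 mm long, 18 g; one of six alike, standing on the cup's floor at the start. Origin: centre of its lower end face, z along its axis
- blank5: brass blank: plain solid cylinder, 14 mm diameter, 14 mm long, 18 g; one of six alike, standing on the cup's floor at the start. Origin: centre of its lower end face, z along its axis
- blank6: brass blank: plain solid cylinder, 14 mm diameter, 14 mm long, 18 g; one of six alike, standing on the cup's floor at the start. Origin: centre of its lower end face, z along its axis

How it is judged:
By the outcome, as a careful person would: the job done as asked, in the order asked, and still so for the second after the job is handed in, with the robot touching nothing.
It also fails if it takes over 72 s, if anything falls off the work surface, if the arm or the gripper's body presses on something with over 40 N, if the wrist force passes 120 N, or if a joint passes its speed limit or range.

## Working session

There is one attempt and no reset: what is moved stays moved. The work goes in short steps, Python scripts to look and compute and a tool call to move; the robot and the scene stay as the last step left them, time stands still between calls to the robot, and variables do not carry over. Pictures are saved under pics/ and viewed, at most 10 in all, crops included, and the job is handed in when it is done.

Besides the shell and the picture viewer there is one more tool, called after ">>>" as name([rows], argument=value, ...), one row to a line, values as JSON. arm_command: Moves the arm, as the interface text tells. Shift numbers are shares of 20 cm and turn numbers shares of 30 degrees, none past 1 either way. Its arguments: {"type":"object","properties":{"increments":{"type":"array"},"squeeze":{"type":"number"}},"required":["increments"]}

```bash
mkdir -p pics; cat > h.py <<'E'
import numpy as np, cv2
from scipy.spatial.transform import Rotation as R
from bench import manip
def grab(n):
    d=manip.get_image(n); return d
def cloud(d):
    z=d["depth"]; f=z.shape[0]/2/np.tan(np.radians(d["vertical_fov"])/2)
    v,u=np.indices(z.shape)
    c=np.stack([(u-d["cx"])/f*z,(v-d["cy"])/f*z,z],-1)
    Rm=cv2.Rodrigues(np.array(d["rvec"],float))[0]
    P=(c-np.array(d["tvec"]).ravel())@Rm
    P[z==0]=np.nan
    return P
E
python3 - <<'E'
from h import *
print(manip.get_state())
for n in("scene","side","wrist"):
    d=grab(n); cv2.imwrite(f"pics/{n}0.png",d["color"]); np.savez(f"/tmp/{n}0",P=cloud(d),c=d["color"]); print(n,d["vertical_fov"],d["cx"],d["cy"],d["rvec"],d["tvec"])
E
ls
```

```text
{'t': 0.0, 'joint_pos': array([ 1.24734742e+00,  3.08996218e-01,  1.63518880e+00, -1.49141895e-05,
        1.19969146e+00, -6.96989470e-02]), 'qd': array([ 1.35757291e-03,  4.28943410e-04,  1.09872073e-03, -6.86899216e-04,
       -1.78649394e-03,  9.38238368e-05]), 'tau': array([ 1.18093038e-03, -4.15240538e+01, -2.76673365e+01,  8.77182487e-06,
        9.74265102e-03, -6.67453772e-07]), 'eef_pos': array([0.15666636, 0.60419989, 0.23005147]), 'orientation': array([ 1.26532092e-01,  9.91961857e-01, -1.12127688e-03, -2.16214624e-04]), 'force': array([0.39795003, 0.06036883, 0.24841598]), 'torque': array([-0.02933149,  0.03478055, -0.02004999]), 'gripper_force': 0.0, 'grip_width': 0.9996152027273054}
scene 54.26505194781926 281.9811856576311 212.6042652211357 [ 2.148896    0.70443034 -0.37173808] [-0.4823766  -0.14482316  1.34055242]
side 47.80260250632625 278.8906808782888 224.5463286860313 [ 0.83102657 -2.60231398  1.02253869] [0.46917633 0.31402539 0.73692056]
wrist 63.3493789065321 283.6314882602287 208.92424977789446 [-2.27079868 -1.75800823 -0.28384351] [-0.62422343 -0.04051951  0.38060791]
h.py
pics
```

View pics/scene0.png

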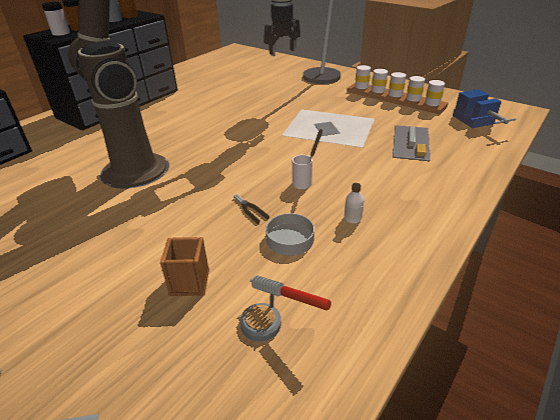

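View pics/side0.png

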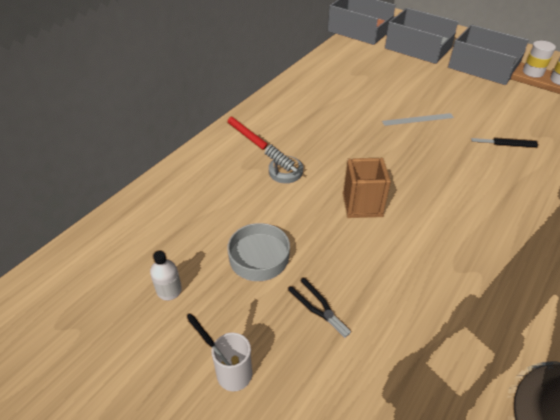

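The scene view shows the cup at (302,172) with the file handle end at (318,130), dish (290,235), holder (185,265), glue (354,205), iron stand (262,322) and pliers (252,208). In the side view the cup is at (233,362), the handle end at (190,318), the dish at (259,252) and the holder at (366,187).

```bash
cat > m.py <<'E'
from h import *
from scipy.optimize import least_squares
def circ(p,r):
    return least_squares(lambda q:np.hypot(*(p-q).T)-r,p.mean(0),loss="soft_l1",f_scale=.002).x
if __name__=="__main__":
  for n,S in (("scene",dict(cup=(302,172),dish=(290,235),hold=(185,265),glue=(354,205),iron=(262,322),pl=(252,208))),("side",dict(cup=(233,362),dish=(259,252),hold=(366,187),glue=(166,280),iron=(286,172),pl=(320,310)))):
    f=np.load(f"/tmp/{n}0.npz"); P=f["P"]
    h=(P[...,2]>.008)&(P[...,2]<.3)&(np.hypot(P[...,0],P[...,1])>.2)
    k,L=cv2.connectedComponents(h.astype(np.uint8))
    for o,(u,v) in S.items():
        w=L[v-12:v+13,u-12:u+13]; w=w[w>0]
        if len(w)==0: print(n,o,"none"); continue
        l=np.bincount(w).argmax(); q=P[L==l]
        print(n,o,len(q),"min",q.min(0).round(3),"max",q.max(0).round(3))
        z=q[:,2]
        if o=="cup": s=q[(z<.083)&(z>.01)]; print("  circ",circ(s[:,:2],.03).round(4)); 
        if o=="dish": s=q[(z>.02)&(z<.04)]; print("  circ",circ(s[:,:2],.061).round(4))
        if o=="glue": s=q[(z>.01)&(z<.06)]; print("  circ",circ(s[:,:2],.024).round(4))
        if o=="iron": s=q[(z<.026)]; print("  circ",circ(s[:,:2],.042).round(4))
        if o=="hold":
            s=q[z>.1][:,:2]; print("  rect",cv2.minAreaRect(s.astype(np.float32)))
        if o=="cup":
            s=q[z>.095]
            if len(s)>8:
                c=s.mean(0); d=np.linalg.svd(s-c)[2][0]; d*=np.sign(d[2]); t=(s-c)@d; print("  file c",c.round(4),"d",d.round(3),"len",t.min().round(3),t.max().round(3),"top",(c+d*t.max()).round(4),len(s))
E
python3 m.py
```

```text
scene cup 708 min [0.464 0.21  0.008] max [0.542 0.277 0.182]
  circ [0.494 0.243]
  file c [0.5288 0.2624 0.1409] d [0.239 0.156 0.958] len -0.047 0.042 top [0.5389 0.269  0.1815] 116
scene dish 839 min [ 0.552 -0.046  0.008] max [0.676 0.079 0.037]
  circ [0.6142 0.0161]
scene hold 2312 min [ 0.463 -0.294  0.008] max [ 0.57  -0.185  0.106]
  rect ((0.5149523615837097, -0.238543301820755), (0.07944539189338684, 0.0813693106174469), 38.38008117675781)
scene glue 562 min [0.682 0.157 0.008] max [0.729 0.194 0.111]
  circ [0.7037 0.184 ]
scene iron 2150 min [ 0.663 -0.274  0.008] max [ 0.857 -0.179  0.127]
  circ [ 0.7155 -0.2262]
scene pl 172 min [0.377 0.012 0.008] max [0.518 0.075 0.013]
side cup 2105 min [0.464 0.215 0.008] max [0.54  0.279 0.183]
  circ [0.4925 0.2458]
  file c [0.5245 0.2694 0.1462] d [0.251 0.156 0.955] len -0.053 0.038 top [0.5342 0.2754 0.1827] 325
side dish none
side hold 2371 min [ 0.459 -0.289  0.008] max [ 0.571 -0.181  0.108]
  rect ((0.5148942470550537, -0.23578622937202454), (0.08017200231552124, 0.082456074655056), 38.30852508544922)
side glue 1060 min [0.678 0.165 0.008] max [0.722 0.211 0.112]
  circ [0.7037 0.186 ]
side iron 1269 min [ 0.664 -0.265  0.008] max [ 0.854 -0.173  0.129]
  circ [ 0.7253 -0.232 ]
side pl 663 min [0.374 0.017 0.008] max [0.519 0.079 0.015]
```

View pics/wrist0.png

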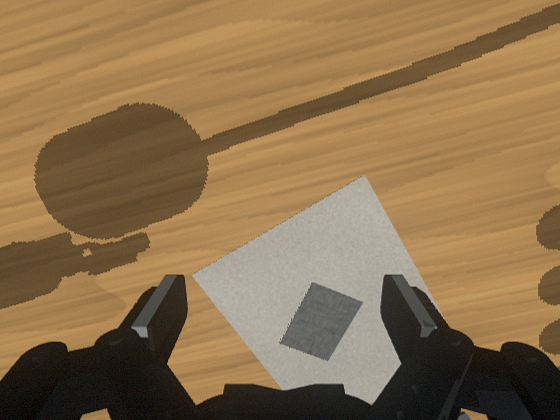

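The wrist view shows only bare bench and paper, with nothing near the fingers. Next step is a helper that turns target poses into rows, and the move above the file, aligned with its axis.

```bash
cat >> h.py <<'E'
def frame(z,y):
    z=np.array(z,float); z/=np.linalg.norm(z); y=np.array(y,float); y-=z*(y@z); y/=np.linalg.norm(y)
    return R.from_matrix(np.stack([np.cross(y,z),y,z],1))
def to(p0,R0,p,Rt):
    rv=(R0.inv()*Rt).as_rotvec()/np.radians(30); s=R0.inv().apply(np.array(p)-p0)/.2
    print("row",np.r_[rv,s].round(3))
def st():
    s=manip.get_state(); open("log.txt","a").write(repr((list(s["joint_pos"]),list(s["eef_pos"]),list(s["orientation"])))+"\n")
    return np.array(s["eef_pos"]),R.from_quat(s["orientation"]),s
T=np.array([.4915,.2436,.006]); d=np.array([.245,.156,.957]); d/=np.linalg.norm(d)
E
python3 - <<'E'
from h import *
p,r,s=st(); Rg=frame(-d,[d[0],d[1],0])
to(p,r,T+.235*d,Rg); to(p,r,(p+T+.235*d)/2,r)
print((T+.235*d),Rg.as_quat())
E
```

```text
row [ 5.330e-01  2.120e-01  1.422e+00 -2.306e+00 -1.076e+00 -1.000e-03]
row [ 0.000e+00  0.000e+00  0.000e+00 -1.153e+00 -5.380e-01 -1.000e-03]
[0.54906896 0.28025615 0.23087139] [ 0.47588134  0.86717167 -0.12869504 -0.0706245 ]
```

>>> arm_command([
  [[0.25,0.1,0.7,-1,-0.47,0,85],[0.25,0.1,0.7,-1,-0.47,0,85],[0.25,0.1,0.7,-1,-0.47,0,85],[0.25,0.1,0.7,-1,-0.47,0,85],[0.25,0.1,0.7,-1,-0.47,0,85]],
])

```text
t: 0.78
eef_pos: [0.3287, 0.462, 0.2309]
orientation: [0.307, 0.949, -0.062, -0.034]
force: [-0.6, 0.2, -0.0]
grip_width: 0.991
gripper_force: 0.0
```

```bash
python3 - <<'E'
from h import *
p,r,s=st(); Rg=frame(-d,[d[0],d[1],0])
print(s["t"],p,s["joint_pos"]);to(p,r,T+.235*d,Rg)
E
```

```text
0.775 [0.32874923 0.46204431 0.23089029] [ 0.86660142  0.2843244   1.67201304  0.01652634  1.32524987 -0.08421994]
row [ 0.285  0.105  0.714 -1.425 -0.094 -0.026]
```

>>> arm_command([
  [[0.285,0.105,0.71,-1,-0.066,-0.02,85],[0.285,0.105,0.71,-1,-0.066,-0.02,85],[0.285,0.105,0.71,-1,-0.066,-0.02,85],[0.285,0.105,0.71,-1,-0.066,-0.02,85]],
])

```text
t: 1.27
eef_pos: [0.4843, 0.3353, 0.2309]
orientation: [0.475, 0.868, -0.128, -0.071]
force: [-0.8, 0.2, -0.2]
grip_width: 1.0
gripper_force: 0.0
```

```bash
python3 - <<'E'
from h import *
p,r,s=st(); Rg=frame(-d,[d[0],d[1],0])
print(s["t"],p,s["joint_pos"]);to(p,r,T+.235*d,Rg); to(p,r,T+.138*d,Rg)
E
```

```text
1.275 [0.4843333  0.33534481 0.23086292] [ 0.53658458  0.42642786  1.50206465 -0.00908749  1.50712033 -0.0316278 ]
row [ 0.001  0.     0.006 -0.407  0.118 -0.036]
row [ 0.001  0.     0.006 -0.406  0.118  0.449]
```

>>> arm_command([
  [[0,0,0.005,-0.406,0.118,-0.036,60],[0,0,0.005,-0.406,0.118,-0.036,60],[0,0,0.005,-0.406,0.118,-0.036,60]],
])

```text
t: 1.65
eef_pos: [0.5467, 0.2825, 0.2312]
orientation: [0.475, 0.868, -0.128, -0.071]
force: [-1.4, 0.7, 0.3]
grip_width: 0.702
gripper_force: 0.0
```

```bash
python3 - <<'E'
from h import *
p,r,s=st(); Rg=frame(-d,[d[0],d[1],0])
print(s["t"],p,s["joint_pos"]);to(p,r,T+.138*d,Rg)
D=grab("wrist"); cv2.imwrite("pics/w1.png",D["color"]); P=cloud(D)
q=P[np.isfinite(P[...,2])]; q=q[(q[:,2]>.1)&(q[:,2]<.19)&(np.hypot(q[:,0]-.52,q[:,1]-.262)<.035)]
w=q-T; t=w@d; e=w-t[:,None]*d
print(len(q))
for a in(.11,.13,.15,.17):
    m=abs(t-a)<.01; print(a,m.sum(),np.median(e[m],0).round(4), np.ptp(r.inv().apply(e[m]),axis=0).round(4))
print("max",t.max())
E
```

```text
1.65 [0.54671827 0.28248231 0.23120977] [ 0.42675978  0.47585264  1.43046166 -0.03992432  1.52706409 -0.13578287]
row [ 0.001 -0.001  0.006 -0.016  0.004  0.485]
723
0.11 74 [-0.0034  0.0071 -0.0003] [0.0067 0.0121 0.    ]
0.13 116 [-0.0035  0.0072 -0.0002] [0.0062 0.0119 0.    ]
0.15 130 [-0.0034  0.0071 -0.0004] [0.0061 0.0113 0.    ]
0.17 235 [-0.0037  0.0068 -0.0002] [0.0089 0.0118 0.    ]
max 0.18461512692032156
```

View pics/w1.png

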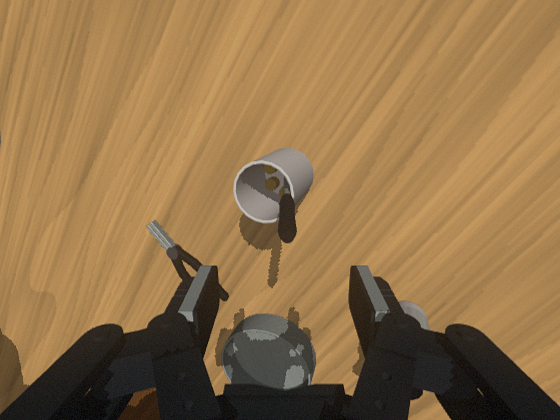

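The wrist view shows the cup at (272,185) and the file handle at (287,220), on the fingers' centre line; the file axis is about 4 mm further along tool x than estimated. I'll descend along the file and grip.

>>> arm_command([
  [[0,0,0.005,0.005,0.004,0.2,60],[0,0,0.005,0.005,0.004,0.35,60],[0,0,0.005,0.005,0.004,0.485,60],[0,0,0.005,0.005,0.004,0.485,30],[0,0,0.005,0.005,0.004,0.485,10],[0,0,0.005,0.005,0.004,0.485,5],[0,0,0.005,0.005,0.004,0.485,5],[0,0,0.005,0.005,0.004,0.485,5],[0,0,0.005,0.005,0.004,0.485,5]],
], squeeze=40)

```text
t: 2.82
eef_pos: [0.5246, 0.2687, 0.1397]
orientation: [0.476, 0.868, -0.127, -0.069]
force: [2.3, 1.2, 5.6]
grip_width: 0.128
gripper_force: 39.4
```

>>> arm_command([
  [[0,0,0,0,0,-0.2,5],[0,0,0,0,0,-0.4,5],[0,0,0,0,0,-0.6,5],[0,0,0,0,0,-0.8,5],[0,0,0,0,0,-0.85,5]],
])

```text
t: 3.45
eef_pos: [0.5662, 0.2952, 0.3036]
orientation: [0.476, 0.868, -0.127, -0.069]
force: [0.3, -0.3, -0.3]
grip_width: 0.126
gripper_force: 39.1
```

```bash
python3 - <<'E'
from h import *
p,r,s=st()
print(s["t"],p,s["joint_pos"],s["force"],s["grip_width"],s["gripper_force"])
for n in("scene","side"):
    D=grab(n); P=cloud(D); q=P[np.isfinite(P[...,2])]
    q=q[(np.linalg.norm(q-(p+.02*r.apply([0,0,1])),axis=1)<.16)]
    t=r.inv().apply(q-p); m=(t[:,2]>.01)&(np.hypot(t[:,0],t[:,1])<.04)&(q[:,2]>.1); t=t[m]
    print(n,m.sum(),"max z",t[:,2].max()); 
    for a in(.02,.06,.1,.13): print(a,np.median(t[abs(t[:,2]-a)<.012],0).round(4))
    if n=="side": cv2.imwrite("pics/s2.png",D["color"])
E
```

```text
3.45 [0.56618346 0.29516653 0.30358276] [ 0.43219403  0.46888664  1.29437958 -0.03998792  1.66522975 -0.13392723] [ 0.3461558  -0.30385726 -0.30396084] 0.12596816299547284 39.05330516596223
scene 131 max z 0.1429236820310715
0.02 [-0.0091 -0.0007  0.0216]
0.06 [-0.0067 -0.0004  0.0599]
0.1 [-0.0068  0.      0.0993]
0.13 [-0.0081  0.0002  0.1291]
side 400 max z 0.14030759304924076
0.02 [ 0.0008 -0.0035  0.0209]
0.06 [-0.0018 -0.0013  0.0593]
0.1 [-0.0018 -0.0013  0.099 ]
0.13 [-0.0023 -0.0012  0.1285]
```

View pics/s2.png

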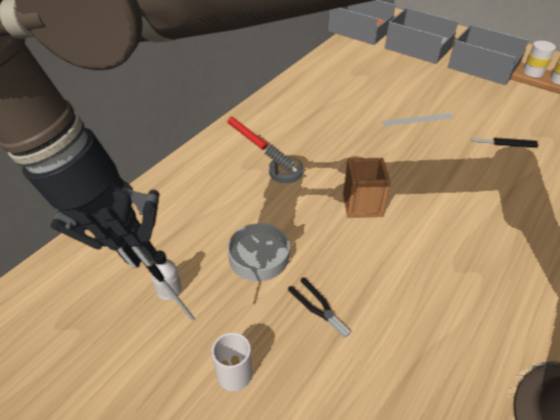

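The side view shows the file held by the handle, tip at (193,318), clear of the cup, which stands upright at (233,362) with its blanks in it. Now to the holder, with waypoints planned in a chain.

```bash
cat >> h.py <<'E'
H=np.array([.515,-.2365])
def az(a): a=np.radians(a); return [np.cos(a),np.sin(a),0]
E
python3 - <<'E'
from h import *
p,r,s=st()
W=[([.585,.11,.30],frame([0,0,-1],az(12))),([.56,-.08,.30],frame([0,0,-1],az(-8))),([H[0],H[1],.30],frame([0,0,-1],az(-25)))]
for q,f in W: to(p,r,q,f); p,r=np.array(q),f
E
```

```text
row [-0.554  0.101  0.68  -0.832 -0.393  0.125]
row [ 0.     0.     0.667 -0.903 -0.32   0.   ]
row [ 0.     0.     0.567 -0.806 -0.114  0.   ]
```

>>> arm_command([
  [[-0.554,0.1,0.68,-0.83,-0.393,0.125,5],[-0.554,0.1,0.68,-0.83,-0.393,0.125,5],[-0.554,0.1,0.68,-0.83,-0.393,0.125,5],[-0.554,0.1,0.68,-0.83,-0.393,0.125,5]],
])

```text
t: 4.05
eef_pos: [0.5822, 0.1054, 0.2972]
orientation: [0.632, 0.775, -0.003, -0.001]
force: [-0.3, -0.2, -0.7]
grip_width: 0.128
gripper_force: 39.2
```

>>> arm_command([
  [[0,0,0.667,-0.9,-0.32,0,5],[0,0,0.667,-0.9,-0.32,0,5],[0,0,0.667,-0.9,-0.32,0,5],[0,0,0.667,-0.9,-0.32,0,5]],
])

```text
t: 4.55
eef_pos: [0.5578, -0.0817, 0.2978]
orientation: [0.756, 0.654, -0.002, -0.001]
force: [-0.8, 0.8, -0.9]
grip_width: 0.124
gripper_force: 39.2
```

>>> arm_command([
  [[0,0,0.56,-0.8,-0.114,0,5],[0,0,0.56,-0.8,-0.114,0,5],[0,0,0.56,-0.8,-0.114,0,5],[0,0,0.56,-0.8,-0.114,0,5],[0,0,0.56,-0.8,-0.114,0,5]],
])

```text
t: 5.18
eef_pos: [0.5148, -0.2323, 0.299]
orientation: [0.842, 0.539, -0.0, -0.001]
force: [0.2, 0.2, 0.1]
grip_width: 0.127
gripper_force: 39.2
```

```bash
python3 - <<'E'
from h import *
p,r,s=st()
print(s["t"],p,s["joint_pos"],s["force"],s["grip_width"],s["gripper_force"])
for n in("scene","side"):
    D=grab(n); P=cloud(D); q=P[np.isfinite(P[...,2])]
    t=q[(np.hypot(q[:,0]-p[0],q[:,1]-p[1])<.03)&(q[:,2]>.12)&(q[:,2]<p[2]-.01)]
    print(n,len(t),t[:,2].min())
    for a in(.02,.06,.1,.13): print(a,np.median(t[abs(p[2]-t[:,2]-a)<.012],0).round(4))
f=frame([0,0,-1],az(-25))
to(p,r,[*H,.155],f)
E
```

```text
5.175 [ 0.51484054 -0.23230552  0.29899969] [-5.01180003e-01  1.37895441e-01  1.70233804e+00  4.08274057e-04
  1.30404530e+00 -6.98317672e-02] [0.21456191 0.20011502 0.12582812] 0.12746057702153096 39.19203658857441
scene 215 0.15559042682771207
0.02 [ 0.5183 -0.2395  0.2785]
0.06 [ 0.5154 -0.2383  0.2397]
0.1 [ 0.5156 -0.2383  0.2001]
0.13 [ 0.5149 -0.2384  0.1687]
side 222 0.15894469257505348
0.02 [ 0.5125 -0.2304  0.2782]
0.06 [ 0.5137 -0.2337  0.2406]
0.1 [ 0.5136 -0.2335  0.2   ]
0.13 [ 0.5134 -0.2333  0.1709]
row [-0.005 -0.001  0.009 -0.019  0.011  0.72 ]
```

>>> arm_command([
  [[0,0,0,0,0.002,0.25,5],[0,0,0,0,0.002,0.45,5],[0,0,0,0,0.002,0.6,5],[0,0,0,0,0.002,0.68,5],[0,0,0,0,0.002,0.715,5],[0,0,0,0,0.002,0.715,5]],
])

```text
t: 6.02
eef_pos: [0.5157, -0.2344, 0.1579]
orientation: [0.842, 0.539, -0.0, 0.001]
force: [-0.6, -0.2, 0.4]
grip_width: 0.125
gripper_force: 39.2
```

>>> arm_command([
  [[0,0,0,0,0,0,14],[0,0,0,0,0,0,20],[0,0,0,0,0,0,30],[0,0,0,0,0,0,40],[0,0,0,0,0,0,55],[0,0,0,0,0,0,70],[0,0,0,0,0,0,85],[0,0,0,0,0,0,85],[0,0,0,0,0,0,85]],
])

```text
t: 7.15
eef_pos: [0.5151, -0.2345, 0.1574]
orientation: [0.842, 0.539, -0.0, 0.0]
force: [0.3, 0.2, -0.1]
grip_width: 0.996
gripper_force: 0.0
```

```bash
python3 - <<'E'
from h import *
p,r,s=st()
print(s["t"],p,s["force"],s["grip_width"],s["gripper_force"])
for n in("scene","side"):
    D=grab(n); P=cloud(D); cv2.imwrite(f"pics/{n}3.png",D["color"]); np.savez(f"/tmp/{n}3",P=P)
a=cv2.imread("pics/scene3.png")[130:320,80:320]; b=cv2.imread("pics/side3.png")[80:270,280:520]
cv2.imwrite("pics/both3.png",cv2.resize(np.hstack([a,b]),None,fx=1.6,fy=1.6))
E
```

```text
7.15 [ 0.51508023 -0.23451719  0.15737975] [ 0.32194887  0.17703422 -0.14660375] 0.9962834703224754 0.0
```

View pics/both3.png

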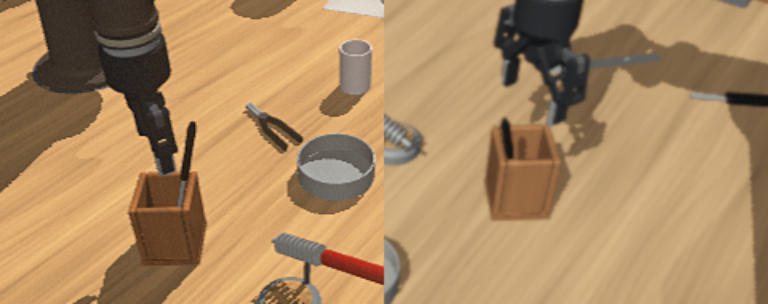

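The crop shows the file standing tip down in the holder (handle at (188,150)), leaning on its wall away from the open fingers. I'll go up and fit the kinematics from the log for the cup move.

>>> arm_command([
  [[0,0,0,0,0,-0.25,85],[0,0,0,0,0,-0.5,85],[0,0,0,0,0,-0.75,85],[0,0,0,0,0,-0.9,85]],
])

```text
t: 7.75
eef_pos: [0.5161, -0.2348, 0.3409]
orientation: [0.842, 0.539, 0.001, 0.002]
force: [0.8, -0.1, 0.5]
grip_width: 0.996
gripper_force: 0.0
```

```bash
cat > kin.py <<'E'
from h import *
from scipy.optimize import least_squares
def fk(q,k):
    h,a,L1,e,L2,Lt,s4,s6=k
    A=R.from_euler("z",q[0]); u=R.from_euler("y",q[1]); B=A*R.from_euler("y",q[1]+q[2])
    C=B*R.from_euler("z",s4*q[3])*R.from_euler("y",q[4]); 
    p=A.apply([a,0,h])+(A*u).apply([0,0,L1])+B.apply([e,0,L2])+C.apply([0,0,Lt])
    return p,C*R.from_euler("z",s6*q[5])
def load():
    return [tuple(map(np.array,eval(l))) for l in open("log.txt") if l.strip()]
def fit():
    D=load(); best=None
    for s4 in(1,-1):
      for s6 in(1,-1):
        f=lambda k:np.ravel([fk(q,[*k,s4,s6])[0]-p for q,p,o in D])
        r=least_squares(f,[.3,0,.4,0,.4,.25]); k=[*r.x,s4,s6]
        O=[fk(q,k)[1].inv()*R.from_quat(o) for q,p,o in D]
        m=R.concatenate(O).mean(); err=max((m.inv()*o).magnitude() for o in O)
        v=abs(r.fun).max()+err
        print(s4,s6,abs(r.fun).max(),err,np.round(k,4))
        if best is None or v<best[0]: best=(v,k,m)
    return best[1],best[2]
E
python3 - <<'E'
from kin import *
p,r,s=st(); print(s["t"],p,s["joint_pos"])
k,m=fit(); print(m.as_quat())
E
```

```text
7.75 [ 0.51607485 -0.23484637  0.34093138] [-5.03342706e-01  1.11562921e-01  1.64864851e+00 -9.23717064e-04
  1.37660134e+00 -7.05622619e-02]
1 1 0.040935032049812414 3.7899656223022813e-16 [ 0.2385  0.0257  0.3376 -0.014   0.5074  0.1566  1.      1.    ]
1 -1 0.040935032049812414 0.11450590522788882 [ 0.2385  0.0257  0.3376 -0.014   0.5074  0.1566  1.     -1.    ]
-1 1 0.04313854365158909 0.057667290520482924 [ 0.3409 -0.0089  0.5319  0.0542  0.5331  0.3731 -1.      1.    ]
-1 -1 0.04313854365158909 0.11316814434777633 [ 0.3409 -0.0089  0.5319  0.0542  0.5331  0.3731 -1.     -1.    ]
[-8.56670300e-17  0.00000000e+00  7.07106781e-01  7.07106781e-01]
```

```bash
sed -i 's/h,a,L1,e,L2,Lt,s4,s6=k/h,a,L1,e,L2,Lt,b,s4,s6=k/; s/\[a,0,h\]/[a,b,h]/; s/\.4,\.25\]/.4,.25,.04]/' kin.py
python3 - <<'E'
from kin import *
k,m=fit()
E
```

```text
1 1 3.0882163493117787e-10 3.7899656223022813e-16 [ 0.3145 -0.      0.4818  0.0366  0.5265  0.3173  0.0435  1.      1.    ]
1 -1 3.0882163493117787e-10 0.11450590522788882 [ 0.3145 -0.      0.4818  0.0366  0.5265  0.3173  0.0435  1.     -1.    ]
-1 1 0.015003188268135292 0.057667290520482924 [ 0.2772  0.0126  0.411   0.0117  0.5171  0.2384  0.0365 -1.      1.    ]
-1 -1 0.015003188268135292 0.11316814434777633 [ 0.2772  0.0126  0.411   0.0117  0.5171  0.2384  0.0365 -1.     -1.    ]
```

```bash
cat >> kin.py <<'E'
K=None
lo=np.array([-3.06,-.79,.05,-1.19,.05,-2.94])+.08; hi=np.array([3.06,1.96,2.63,4.34,2.64,2.94])-.08
M=R.from_euler("z",90,degrees=True)
K=[.3145,0,.4818,.0366,.5265,.3173,.0435,1,1]
def ik(p,Rt,seed):
    def f(q):
        a,b=fk(q,K); return np.r_[(a-p)*5,((b*M).inv()*Rt).as_rotvec()]
    r=least_squares(f,np.clip(seed,lo+.01,hi-.01),bounds=(lo,hi)); return r.x,abs(r.fun).max()
def tool(psi,delta,roll=0,flip=0):
    ps,de=np.radians([psi,delta]); z=[np.cos(ps)*np.cos(de),np.sin(ps)*np.cos(de),-np.sin(de)]
    return frame(z,np.array([np.sin(ps),-np.cos(ps),0])*(-1 if flip else 1))*R.from_euler("z",roll,degrees=True)
CUP=np.array([.4932,.2444]); DISH=np.array([.6142,.0161]); ZG=.055
def grasp(psi,delta,flip,back=0,extra=.024):
    Rt=tool(psi,delta,0,flip); z=Rt.apply([0,0,1]); return np.r_[CUP,ZG]+(extra-back)*z,Rt
def pour(psi,delta,roll,flip,lip=.06,g=None,extra=.024,off=.0):
    # cup axis in tool frame from the grasp tool g
    Rt=tool(psi,delta,roll,flip); c=g.inv().apply([0,0,1]); u=Rt.apply(c); z=Rt.apply([0,0,1])
    sh=np.sqrt(1-u[2]**2); gz=lip+max(0,-u[2])*(.085-ZG)+.03*sh
    uh=u[:2]/max(sh,1e-6)
    m=DISH-off*uh; G=np.r_[m-(.085-ZG)*u[:2],gz]
    return G+extra*z,Rt,u
E
python3 - <<'E'
from kin import *
seed=np.array([.2,.5,1.5,1.5,1.5,0])
for psi in range(20,111,15):
  for de in (15,25):
    for fl in(0,1):
      q,e=ik(*grasp(psi,de,fl),seed); q1,e1=ik(*grasp(psi,de,fl,.12),q)
      if max(e,e1)>.01: continue
      g=grasp(psi,de,fl)[1]; o=[]
      for ps in range(0,91,15):
        for ro in(-145,145):
          p,Rt,u=pour(ps,5,ro,fl,g=g); s=q.copy(); s[5]=0; a,b=ik(p,Rt,s)
          if b<.01: o.append((ps,ro,round(float(np.degrees(np.arccos(u[2])))),a.round(1).tolist()))
      print(psi,de,fl,q.round(2),q1.round(2)); [print("    ",x) for x in o]
E
```

```text
50 15 0 [-0.05  0.78  2.35  2.21  1.3  -1.56] [-0.43  0.69  2.51  1.85  1.32 -1.63]
     (0, -145, 140, [-0.1, 0.8, 2.3, 3.0, 1.4, 2.2])
     (0, 145, 140, [-0.0, 0.8, 2.3, 3.1, 1.4, 1.0])
     (15, -145, 140, [-0.3, 0.8, 2.3, 2.5, 1.4, 2.2])
     (15, 145, 140, [-0.2, 0.8, 2.3, 2.6, 1.4, 1.0])
     (30, -145, 140, [-0.5, 0.8, 2.2, 2.1, 1.4, 2.3])
     (30, 145, 140, [-0.4, 0.8, 2.2, 2.2, 1.4, 1.1])
     (45, -145, 140, [-0.5, 0.8, 2.0, 1.8, 1.4, 2.5])
     (45, 145, 140, [-0.5, 0.8, 2.1, 1.8, 1.4, 1.2])
     (60, -145, 140, [-0.5, 0.9, 1.9, 1.5, 1.5, 2.6])
     (60, 145, 140, [-0.5, 0.8, 1.9, 1.5, 1.5, 1.3])
     (75, -145, 140, [-0.5, 0.9, 1.7, 1.3, 1.6, 2.7])
     (75, 145, 140, [-0.5, 0.9, 1.8, 1.3, 1.6, 1.4])
     (90, -145, 140, [-0.5, 1.0, 1.5, 1.1, 1.8, 2.7])
     (90, 145, 140, [-0.5, 1.0, 1.6, 1.1, 1.8, 1.5])
50 15 1 [-0.05  0.78  2.35  2.21  1.3   1.58] [-0.43  0.69  2.51  1.85  1.32  1.51]
     (0, -145, 140, [-0.1, 0.8, 2.3, 3.0, 1.4, -1.0])
     (0, 145, 140, [-0.0, 0.8, 2.3, 3.1, 1.4, -2.2])
     (15, -145, 140, [-0.3, 0.8, 2.3, 2.5, 1.4, -0.9])
     (15, 145, 140, [-0
[... 14803 characters left out ...]
0, 145, 135, [-0.0, 0.8, 2.3, 3.1, 1.4, -2.2])
     (15, -145, 135, [-0.3, 0.8, 2.3, 2.6, 1.4, -0.9])
     (15, 145, 135, [-0.2, 0.8, 2.3, 2.6, 1.4, -2.1])
     (30, -145, 135, [-0.5, 0.8, 2.2, 2.1, 1.4, -0.8])
     (30, 145, 135, [-0.4, 0.8, 2.2, 2.2, 1.4, -2.1])
     (45, -145, 135, [-0.5, 0.8, 2.0, 1.8, 1.4, -0.7])
     (45, 145, 135, [-0.5, 0.8, 2.1, 1.8, 1.4, -1.9])
     (60, -145, 135, [-0.5, 0.9, 1.9, 1.5, 1.5, -0.6])
     (60, 145, 135, [-0.5, 0.8, 1.9, 1.5, 1.5, -1.8])
     (75, -145, 135, [-0.5, 0.9, 1.7, 1.3, 1.6, -0.5])
     (75, 145, 135, [-0.5, 0.9, 1.8, 1.3, 1.6, -1.7])
     (90, -145, 135, [-0.5, 1.0, 1.5, 1.1, 1.8, -0.4])
     (90, 145, 135, [-0.5, 1.0, 1.6, 1.1, 1.7, -1.7])
```

```bash
python3 - <<'E'
from kin import *
from scipy.spatial.transform import Slerp
p,r,s=st(); pg,g=grasp(80,25,0); pc,_=grasp(80,25,0,.12)
h=Slerp([0,1],R.concatenate([r,g]))(.5); q=s["joint_pos"]
for P,f in [([.515,-.08,.32],h),(pc+[0,0,.09],g),(pc,g),(pg,g)]:
    to(p,r,P,f); p,r=np.array(P),f; q,e=ik(p,r,q); print(p.round(3),q.round(2),round(e,4))
E
```

```text
row [ 0.144  1.079 -0.217  0.701 -0.33   0.102]
[ 0.515 -0.08   0.32 ] [-0.56  0.09  1.81  0.54  1.45 -0.37] 0.0
row [ 0.144  1.079 -0.217  0.544 -0.51   1.164]
[0.478 0.159 0.186] [-0.38  0.35  2.17  1.15  1.34 -0.94] 0.0
row [ 0.     0.     0.    -0.408  0.     0.19 ]
[0.478 0.159 0.096] [-0.38  0.56  2.15  1.2   1.26 -1.12] 0.0
row [ 0.   0.   0.  -0.  -0.   0.6]
[0.497 0.266 0.045] [-0.14  0.68  2.12  1.45  1.15 -1.2 ] 0.0
```

>>> arm_command([
  [[0.13,1,-0.2,0.7,-0.33,0.1,85],[0.13,1,-0.2,0.7,-0.33,0.1,85],[0.13,1,-0.2,0.7,-0.33,0.1,85],[0.13,1,-0.2,0.7,-0.33,0.1,85]],
])

```text
t: 8.25
eef_pos: [0.5124, -0.0796, 0.3153]
orientation: [0.785, 0.562, 0.198, -0.169]
force: [-0.0, 0.5, 0.3]
grip_width: 0.995
gripper_force: 0.0
```

>>> arm_command([
  [[0.14,1,-0.2,0.5,-0.45,0.98,85],[0.14,1,-0.2,0.5,-0.45,0.98,85],[0.14,1,-0.2,0.5,-0.45,0.98,85],[0.14,1,-0.2,0.5,-0.45,0.98,85],[0.14,1,-0.2,0.5,-0.45,0.98,85]],
])

```text
t: 8.88
eef_pos: [0.4787, 0.1276, 0.1989]
orientation: [0.669, 0.548, 0.38, -0.328]
force: [0.1, -0.3, 0.1]
grip_width: 0.992
gripper_force: 0.0
```

```bash
python3 - <<'E'
from kin import *
p,r,s=st(); pg,g=grasp(80,25,0); pc,_=grasp(80,25,0,.12)
print(s["t"],p,s["joint_pos"])
to(p,r,pc,g); to(pc,g,pg,g)
E
```

```text
8.875 [0.4786503  0.12758304 0.19892041] [-0.41780911  0.28181861  2.14290786  1.04915581  1.33248338 -0.82943175]
row [ 0.     0.158 -0.048 -0.373 -0.02   0.389]
row [ 0.   0.   0.  -0.  -0.   0.6]
```

Go to pregrasp, then check the cup and finger geometry.

>>> arm_command([
  [[0,0.158,-0.048,-0.373,-0.02,0.389,85],[0,0.158,-0.048,-0.373,-0.02,0.389,85],[0,0.158,-0.048,-0.373,-0.02,0.389,85],[0,0.158,-0.048,-0.373,-0.02,0.389,85]],
])

```text
t: 9.38
eef_pos: [0.4839, 0.1555, 0.0999]
orientation: [0.645, 0.542, 0.416, -0.341]
force: [0.2, 0.4, 0.5]
grip_width: 0.998
gripper_force: 0.0
```

```bash
python3 - <<'E'
from kin import *
from m import circ
p,r,s=st(); pg,g=grasp(80,25,0)
print(s["t"],p,s["joint_pos"]); to(p,r,pg,g)
C=[]
for n in("scene","side","wrist"):
    D=grab(n); P=cloud(D); q=P[np.isfinite(P[...,2])]
    t=q[(np.hypot(q[:,0]-CUP[0],q[:,1]-CUP[1])<.04)&(q[:,2]>.01)&(q[:,2]<.083)]
    inner=np.hypot(*(t[:,:2]-CUP).T)<.026; t=t[~inner]
    a=t[t[:,1]<CUP[1]-.0] if n=="wrist" else t
    print(n,len(a),circ(a[:,:2],.03).round(4))
    cv2.imwrite(f"pics/{n}4.png",D["color"])
E
```

```text
9.375 [0.483861   0.15552811 0.0998788 ] [-0.38416851  0.55359337  2.14194645  1.20137592  1.26355    -1.12261538]
row [ 0.017 -0.003  0.014 -0.016 -0.037  0.618]
scene 496 [0.4937 0.2436]
side 1386 [0.4928 0.2456]
wrist 4867 [0.4929 0.246 ]
```

View pics/wrist4.png

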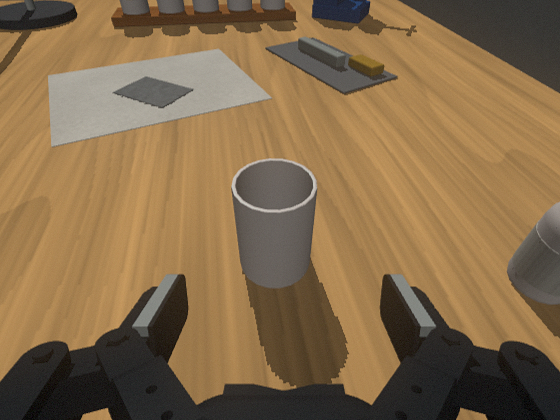

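The wrist view shows the cup upright at (274,220), about 8 px left of the finger midline, which the correction covers. I'll advance and grip.

>>> arm_command([
  [[0.017,0,0.014,-0.016,-0.037,0.05,85],[0.017,0,0.014,-0.016,-0.037,0.25,85],[0.017,0,0.014,-0.016,-0.037,0.45,85],[0.017,0,0.014,-0.016,-0.037,0.6,85],[0.017,0,0.014,-0.016,-0.037,0.618,85],[0.017,0,0.014,-0.016,-0.037,0.618,70],[0.017,0,0.014,-0.016,-0.037,0.618,55],[0.017,0,0.014,-0.016,-0.037,0.618,50],[0.017,0,0.014,-0.016,-0.037,0.618,50],[0.017,0,0.014,-0.016,-0.037,0.618,50]],
], squeeze=40)

```text
t: 10.78
eef_pos: [0.4955, 0.2663, 0.044]
orientation: [0.646, 0.541, 0.412, -0.347]
force: [0.2, -3.5, 5.3]
grip_width: 0.697
gripper_force: 43.4
```

```bash
python3 - <<'E'
from kin import *
p,r,s=st(); pg,g=grasp(80,25,0)
print(s["t"],p,p-pg,(r.inv()*g).magnitude(),s["grip_width"],s["gripper_force"],s["force"],s["joint_pos"])
q=s["joint_pos"]
def cup(p,r): # tilt + mouth centre
    pass
E=.024
W=[(np.array([.53,.19,.22]),tool(70,20,0))]
W+=[(np.array([.57,.10,.22]),tool(50,12,30))]
for ro in (60,80,100,120,140,155):
    P,f,u=pour(30,5,ro,0,lip=.062,g=g,off=.012)
    if ro==60: P=P+[0,0,.03]
    W.append((P,f))
for P,f in W:
    to(p,r,P,f); p,r=P,f; q,e=ik(p,r,q); u=f.apply(g.inv().apply([0,0,1]))
    G=P-E*f.apply([0,0,1]); print("   ",p.round(3),q.round(2),round(e,4),"tilt",np.degrees(np.arccos(u[2])).round(),"mouth",(G+.03*u).round(3),"u",u.round(2))
E
```

```text
10.775 [0.49548694 0.26633315 0.04402235] [-0.00149015  0.00051221 -0.00083481] 0.003878271205583787 0.6971030050690693 43.39097170159221 [ 0.20933546 -3.48036101  5.27842518] [-0.13643193  0.68784452  2.12014966  1.45564464  1.15036549 -1.20161795]
row [-0.308  0.161  0.122  0.654  0.235 -0.683]
    [0.53 0.19 0.22] [-0.31  0.32  2.18  1.39  1.27 -0.89] 0.0 tilt 5.0 mouth [0.521 0.166 0.258] u [-0.03 -0.08  1.  ]
row [-0.56   0.428  1.173 -0.121  0.342 -0.333]
    [0.57 0.1  0.22] [-0.47  0.36  2.28  1.67  1.28 -0.53] 0.0 tilt 31.0 mouth [0.56  0.068 0.251] u [ 0.19 -0.48  0.86]
row [-0.307  0.638  1.087 -0.254  0.547  0.177]
    [0.632 0.066 0.116] [-0.37  0.74  2.25  2.23  1.39 -0.41] 0.0 tilt 61.0 mouth [0.613 0.028 0.133] u [ 0.06 -0.87  0.49]
row [ 0.     0.     0.667 -0.081  0.107  0.014]
    [0.631 0.069 0.089] [-0.36  0.82  2.23  2.25  1.42 -0.1 ] 0.0 tilt 79.0 mouth [0.613 0.028 0.097] u [ 0.09 -0.98  0.19]
row [ 0.    -0.     0.667  0.004 -0.02   0.004]
    [0.632 0.07  0.093] [-0.36  0.81  2.23  2.25  1.42  0.26] 0.0 tilt 97.0 mouth [0.613 0.028 0.092] u [ 0.07 -0.99 -0.12]
row [ 0.     0.     0.667  0.012 -0.035  0.005]
    [0.635 0.067 0.1  ] [-0.36  0.79  2.23  2.24  1.41  0.62] 0.0 tilt 114.0 mouth [0.614 0.028 0.089] u [-0.01 -0.91 -0.41]
row [ 0.     0.     0.667  0.024 -0.03   0.01 ]
    [0.641 0.062 0.102] [-0.37  0.78  2.22  2.23  1.4   0.98] 0.0 tilt 131.0 mouth [0.616 0.028 0.085] u [-0.13 -0.75 -0.65]
row [-0.     0.     0.5    0.025 -0.03   0.011]
    [0.646 0.057 0.102] [-0.38  0.78  2.21  2.22  1.39  1.26] 0.0 tilt 141.0 mouth [0.619 0.027 0.081] u [-0.24 -0.58 -0.78]
```

>>> arm_command([
  [[0,0,0,0.15,0,-0.07,50],[-0.3,0.16,0.12,0.4,0.1,-0.4,50],[-0.3,0.16,0.12,0.65,0.235,-0.68,50],[-0.3,0.16,0.12,0.65,0.235,-0.68,50],[-0.3,0.16,0.12,0.65,0.235,-0.68,50],[-0.3,0.16,0.12,0.65,0.235,-0.68,50]],
])

```text
t: 11.52
eef_pos: [0.528, 0.1914, 0.2162]
orientation: [0.671, 0.472, 0.466, -0.331]
force: [-1.2, 0.3, -2.7]
grip_width: 0.69
gripper_force: 44.2
```

>>> arm_command([
  [[-0.27,0.2,0.5,-0.12,0.34,-0.33,50],[-0.5,0.38,0.98,-0.12,0.34,-0.33,50],[-0.5,0.38,0.98,-0.12,0.34,-0.33,50],[-0.5,0.38,0.98,-0.12,0.34,-0.33,50],[-0.5,0.38,0.98,-0.12,0.34,-0.33,50]],
])

```text
t: 12.15
eef_pos: [0.5686, 0.1034, 0.2167]
orientation: [0.756, 0.188, 0.488, -0.394]
force: [0.2, 0.6, -1.4]
grip_width: 0.691
gripper_force: 44.3
```

```bash
cat > pw.py <<'E'
from kin import *
import sys
p,r,s=st(); pg,g=grasp(80,25,0); pg=np.array([.4955,.2663,.0440]); g=R.from_quat([.646,.541,.412,-.347])
print(s["t"],p,s["grip_width"],s["gripper_force"],s["force"].round(1),s["joint_pos"].round(2))
u=r.apply(g.inv().apply([0,0,1])); print("tilt now",np.degrees(np.arccos(u[2])).round(1))
for ro in map(float,sys.argv[1:]):
    P,f,u=pour(30,5,ro,0,lip=.078,g=g,off=.012)
    if ro<=60: P=P+[0,0,.02]
    to(p,r,P,f); p,r=P,f; print("   ",p.round(3),"tilt",np.degrees(np.arccos(u[2])).round())
E
python3 pw.py 55 75
```

```text
12.15 [0.56859012 0.10342744 0.2166718 ] 0.6905353843726099 44.32527193799615 [ 0.2  0.6 -1.4] [-0.47  0.38  2.25  1.62  1.3  -0.61]
tilt now 26.5
row [-0.43   0.68   1.103 -0.26   0.531  0.141]
    [0.633 0.065 0.121] tilt 56.0
row [ 0.    -0.     0.667 -0.063  0.053  0.009]
    [0.631 0.069 0.105] tilt 74.0
```

>>> arm_command([
  [[-0.2,0.3,0.45,-0.12,0.25,0.07,50],[-0.39,0.62,1,-0.26,0.531,0.14,50],[-0.39,0.62,1,-0.26,0.531,0.14,50],[-0.39,0.62,1,-0.26,0.531,0.14,50],[-0.39,0.62,1,-0.26,0.531,0.14,50],[-0.39,0.62,1,-0.26,0.531,0.14,50]],
])

```text
t: 12.9
eef_pos: [0.6351, 0.0631, 0.1233]
orientation: [0.726, -0.126, 0.503, -0.452]
force: [0.3, -0.2, -1.7]
grip_width: 0.691
gripper_force: 44.4
```

```bash
python3 pw.py 75 95 115 135 150; python3 - <<'E'
from h import *
D=grab("scene");E=grab("side");cv2.imwrite("pics/5.png",cv2.resize(np.hstack([D["color"][130:330,180:400],E["color"][150:350,150:370]]),None,fx=1.8,fy=1.8))
E
```

```text
12.9 [0.63509347 0.06310553 0.12331225] 0.6905321296269783 44.424975514411926 [ 0.3 -0.2 -1.7] [-0.39  0.73  2.23  2.17  1.38 -0.51]
tilt now 53.4
row [-0.035  0.061  0.778 -0.085  0.051  0.005]
    [0.631 0.069 0.105] tilt 74.0
row [-0.     0.     0.667 -0.001 -0.013  0.004]
    [0.631 0.07  0.107] tilt 92.0
row [-0.     0.     0.667  0.011 -0.038  0.004]
    [0.634 0.068 0.114] tilt 110.0
row [-0.     0.     0.667  0.021 -0.03   0.009]
    [0.639 0.064 0.118] tilt 127.0
row [-0.    -0.     0.5    0.023 -0.027  0.01 ]
    [0.644 0.059 0.118] tilt 138.0
```

View pics/5.png

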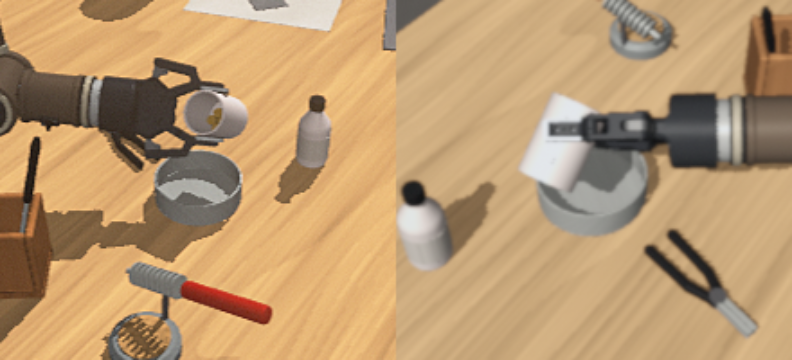

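The crops show the cup held and tilted about 53° over the dish, with blanks still inside, and the lower finger linkage sitting about 60 mm out. I'll raise slightly to clear the dish rim.

```bash
sed -i 's/lip=.078/lip=.088 if ro<100 else .076/' pw.py; python3 pw.py 75 92 112 132 150
```

```text
13.0 [0.63522362 0.06261645 0.12373534] 0.6898627513551933 44.424268919974566 [ 0.3  0.  -0.8] [-0.39  0.73  2.23  2.17  1.38 -0.51]
tilt now 53.4
row [-0.035  0.059  0.778 -0.057  0.012  0.002]
    [0.631 0.069 0.115] tilt 74.0
row [-0.    -0.     0.567 -0.003 -0.007  0.003]
    [0.631 0.07  0.116] tilt 90.0
row [0.    0.    0.667 0.012 0.021 0.009]
    [0.633 0.069 0.112] tilt 107.0
row [-0.    -0.     0.667  0.019 -0.03   0.008]
    [0.638 0.065 0.116] tilt 125.0
row [-0.    -0.     0.6    0.028 -0.031  0.012]
    [0.644 0.059 0.116] tilt 138.0
```

>>> arm_command([
  [[0,0.03,0.3,-0.03,0.006,0,50],[-0.035,0.059,0.6,-0.057,0.012,0,50],[-0.035,0.059,0.778,-0.057,0.012,0,50],[-0.035,0.059,0.778,-0.057,0.012,0,50]],
])

```text
t: 13.5
eef_pos: [0.6302, 0.0686, 0.1147]
orientation: [0.681, -0.282, 0.411, -0.536]
force: [-0.0, 0.3, -1.4]
grip_width: 0.693
gripper_force: 44.4
```

>>> arm_command([
  [[0,0,0.2,0,0,0,50],[0,0,0.4,0,-0.003,0,50],[0,0,0.567,-0.003,-0.007,0.003,50],[0,0,0.567,-0.003,-0.007,0.003,50]],
])

```text
t: 14.0
eef_pos: [0.6302, 0.0698, 0.1156]
orientation: [0.632, -0.38, 0.328, -0.591]
force: [0.0, 0.3, -1.2]
grip_width: 0.691
gripper_force: 44.4
```

>>> arm_command([
  [[0,0,0.14,0.003,0.005,0.002,50],[0,0,0.28,0.006,0.01,0.004,50],[0,0,0.42,0.009,0.014,0.006,50],[0,0,0.55,0.012,0.018,0.008,50],[0,0,0.667,0.012,0.021,0.009,50],[0,0,0.667,0.012,0.021,0.009,50],[0,0,0.667,0.012,0.021,0.009,50],[0,0,0.667,0.012,0.021,0.009,50]],
])

```text
t: 15.0
eef_pos: [0.632, 0.069, 0.1106]
orientation: [-0.556, 0.485, -0.219, 0.638]
force: [-0.5, 0.2, -1.2]
grip_width: 0.69
gripper_force: 44.5
```

>>> arm_command([
  [[0,0,0.13,0.004,-0.006,0.002,50],[0,0,0.26,0.008,-0.012,0.003,50],[0,0,0.39,0.012,-0.018,0.005,50],[0,0,0.52,0.016,-0.024,0.006,50],[0,0,0.667,0.019,-0.03,0.008,50],[0,0,0.667,0.019,-0.03,0.008,50],[0,0,0.667,0.019,-0.03,0.008,50],[0,0,0.667,0.019,-0.03,0.008,50]],
])

```text
t: 16.0
eef_pos: [0.6366, 0.065, 0.1145]
orientation: [-0.463, 0.574, -0.105, 0.667]
force: [-0.1, 0.1, -0.9]
grip_width: 0.69
gripper_force: 44.4
```

>>> arm_command([
  [[0,0,0.2,0.01,-0.01,0.004,50],[0,0,0.4,0.02,-0.02,0.008,50],[0,0,0.6,0.028,-0.031,0.012,50],[0,0,0.6,0.028,-0.031,0.012,50],[0,0,0.6,0.028,-0.031,0.012,50],[0,0,0.6,0.028,-0.031,0.012,50]],
])

```text
t: 16.75
eef_pos: [0.6427, 0.0592, 0.1149]
orientation: [-0.368, 0.64, 0.001, 0.675]
force: [0.6, -0.3, -0.6]
grip_width: 0.695
gripper_force: 44.4
```

```bash
python3 pw.py 120 90 ; python3 - <<'E'
from h import *
D=grab("scene");E=grab("side");cv2.imwrite("pics/6.png",cv2.resize(np.hstack([D["color"][130:330,180:400],E["color"][150:350,150:370]]),None,fx=1.8,fy=1.8))
E
```

```text
16.75 [0.64266689 0.05916928 0.11494587] 0.6948982680892539 44.41557638347149 [ 0.6 -0.3 -0.6] [-0.38  0.75  2.23  2.22  1.38  1.19]
tilt now 138.2
row [ 0.003 -0.003 -1.006 -0.02   0.051 -0.012]
    [0.635 0.067 0.114] tilt 114.0
row [ 0.     0.    -1.    -0.023  0.001 -0.012]
    [0.631 0.07  0.116] tilt 88.0
```

View pics/6.png

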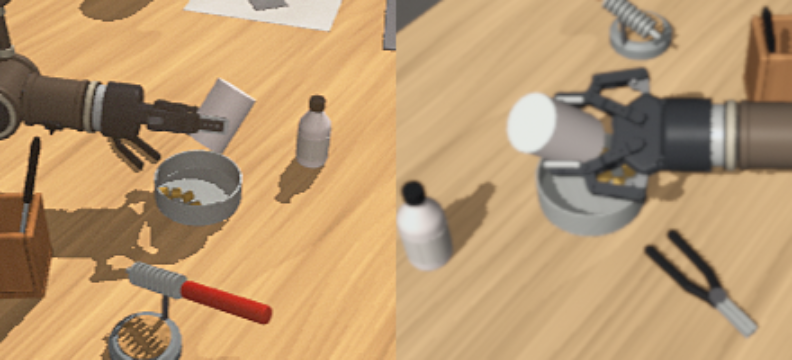

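The crops show the cup inverted over the dish at 138° with blanks lying in it near (180,190). Roll back and count.

>>> arm_command([
  [[0,0,-0.35,-0.007,0.04,-0.004,50],[0,0,-0.7,-0.014,0.06,-0.008,50],[0,0,-1,-0.02,0.06,-0.012,50],[0,0,-1,-0.02,0.06,-0.012,50]],
])

```text
t: 17.35
eef_pos: [0.6343, 0.0686, 0.1127]
orientation: [-0.52, 0.523, -0.173, 0.652]
force: [-0.5, 0.3, -1.0]
grip_width: 0.69
gripper_force: 44.4
```

>>> arm_command([
  [[0,0,-0.35,-0.007,0,-0.004,50],[0,0,-0.7,-0.014,0,-0.008,50],[0,0,-1,-0.023,0,-0.012,50],[0,0,-1,-0.023,0,-0.012,50]],
])

```text
t: 17.85
eef_pos: [0.6305, 0.0708, 0.1153]
orientation: [0.638, -0.371, 0.335, -0.586]
force: [-0.9, 0.3, -0.3]
grip_width: 0.697
gripper_force: 44.4
```

```bash
sed -i 's/P+\[0,0,.02\]/P+[0,0,.1]/' pw.py; python3 pw.py 60
```

```text
17.85 [0.63050309 0.07080013 0.11533208] 0.6971904556347379 44.4337822124362 [-0.9  0.3 -0.3] [-0.36  0.74  2.26  2.24  1.39  0.12]
tilt now 88.1
row [ 3.000e-03  1.000e-03 -1.015e+00  2.100e-02 -4.810e-01 -4.800e-02]
    [0.632 0.066 0.212] tilt 61.0
```

>>> arm_command([
  [[0,0,-0.3,0.006,-0.16,-0.016,50],[0,0,-0.6,0.012,-0.32,-0.032,50],[0,0,-1,0.021,-0.48,-0.048,50],[0,0,-1,0.021,-0.48,-0.048,50],[0,0,-1,0.021,-0.48,-0.048,50]],
])

```text
t: 18.48
eef_pos: [0.6316, 0.0664, 0.2111]
orientation: [0.712, -0.194, 0.475, -0.479]
force: [-0.4, 0.2, -0.7]
grip_width: 0.693
gripper_force: 44.4
```

```bash
python3 - <<'E'
from h import *
D=grab("scene");E=grab("side")
f=lambda I,y,x,s:cv2.resize(I[y:y+s,x:x+s],(380,380),interpolation=cv2.INTER_CUBIC)
P=cloud(D); m=np.hypot(P[...,0]-.6142,P[...,1]-.0161)<.06; m&=(P[...,2]<.04)
hsv=cv2.cvtColor(D["color"],cv2.COLOR_BGR2HSV); b=m&(hsv[...,1]>90); print("gold px in dish",b.sum(),P[b].min(0).round(3),P[b].max(0).round(3))
cv2.imwrite("pics/7.png",np.hstack([f(D["color"],150,240,110),f(E["color"],150,180,140)]))
E
```

```text
gold px in dish 102 [ 0.571 -0.043 -0.004] [0.666 0.018 0.018]
```

View pics/7.png

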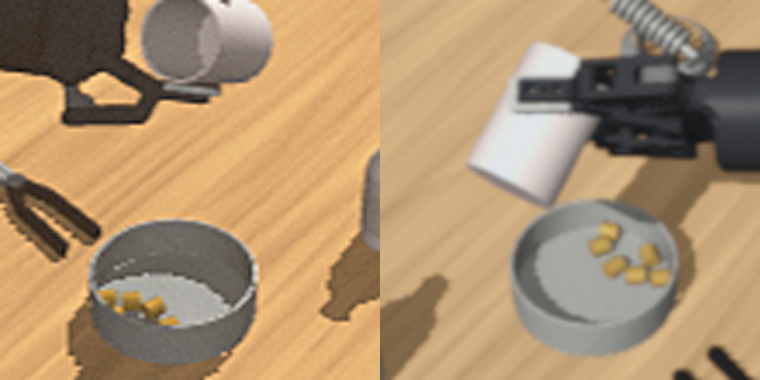

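The right crop shows six blanks in the dish, from (600,245) to (660,275), and the left crop shows the cup's mouth at (180,45) empty. Return the cup upright to its old spot.

```bash
cat > ret.py <<'E'
from kin import *
p,r,s=st(); pg=np.array([.4955,.2663,.0440]); g=R.from_quat([.646,.541,.412,-.347])
print(s["t"],p,s["joint_pos"].round(2))
for P,f in [([.57,.10,.22],tool(50,12,30)),([.525,.2,.20],g),(pg+[0,0,.03],g),(pg+[0,0,.001],g)]:
    to(p,r,P,f); p,r=np.array(P),f
u=R.from_quat(s["orientation"]).apply(g.inv().apply([0,0,1])); print("tilt",np.degrees(np.arccos(u[2])))
to(np.array(s["eef_pos"]),R.from_quat(s["orientation"]),pg+[0,0,.03],g)
E
python3 ret.py
```

```text
18.575 [0.63139447 0.06656189 0.21022749] [-0.37  0.47  2.32  2.19  1.26 -0.22]
row [ 0.31  -0.634 -1.104 -0.244 -0.175 -0.186]
row [ 0.826 -0.663 -1.287 -0.289 -0.403  0.254]
row [ 0.     0.     0.    -0.446 -0.201  0.538]
row [ 0.     0.     0.    -0.132  0.     0.061]
tilt 60.9222305933702
row [ 1.161 -1.434 -2.296 -1.386  0.003 -0.026]
```

>>> arm_command([
  [[0.28,-0.57,-1,-0.244,-0.175,-0.186,50],[0.28,-0.57,-1,-0.244,-0.175,-0.186,50],[0.28,-0.57,-1,-0.244,-0.175,-0.186,50],[0.28,-0.57,-1,-0.244,-0.175,-0.186,50],[0.28,-0.57,-1,-0.244,-0.175,-0.186,50]],
])

```text
t: 19.2
eef_pos: [0.5707, 0.0995, 0.2205]
orientation: [0.764, 0.104, 0.485, -0.413]
force: [0.2, 0.7, -1.2]
grip_width: 0.689
gripper_force: 44.4
```

>>> arm_command([
  [[0.64,-0.52,-1,-0.289,-0.403,0.254,50],[0.64,-0.52,-1,-0.289,-0.403,0.254,50],[0.64,-0.52,-1,-0.289,-0.403,0.254,50],[0.64,-0.52,-1,-0.289,-0.403,0.254,50],[0.64,-0.52,-1,-0.289,-0.403,0.254,50]],
])

```text
t: 19.82
eef_pos: [0.5299, 0.2026, 0.2062]
orientation: [0.69, 0.429, 0.445, -0.376]
force: [-0.5, -0.6, -1.1]
grip_width: 0.694
gripper_force: 44.4
```

```bash
python3 ret.py
```

```text
19.825 [0.52987694 0.20257746 0.20616404] [-0.29  0.37  2.17  1.4   1.29 -0.8 ]
row [-0.603  0.447  0.908 -0.02   0.355 -0.426]
row [ 0.826 -0.663 -1.287 -0.289 -0.403  0.254]
row [ 0.     0.     0.    -0.446 -0.201  0.538]
row [ 0.     0.     0.    -0.132  0.     0.061]
tilt 9.714854905748965
row [ 0.232 -0.221 -0.37  -0.578 -0.18   0.449]
```

>>> arm_command([
  [[0.232,-0.221,-0.37,-0.2,-0.06,0.15,50],[0.232,-0.221,-0.37,-0.4,-0.12,0.3,50],[0.232,-0.221,-0.37,-0.578,-0.18,0.449,50],[0.232,-0.221,-0.37,-0.578,-0.18,0.449,50],[0.232,-0.221,-0.37,-0.578,-0.18,0.449,50],[0.232,-0.221,-0.37,-0.578,-0.18,0.449,50]],
])

```text
t: 20.58
eef_pos: [0.4967, 0.2651, 0.0756]
orientation: [0.646, 0.541, 0.413, -0.345]
force: [-0.1, 0.2, -0.5]
grip_width: 0.696
gripper_force: 44.4
```

```bash
python3 ret.py; python3 - <<'E'
from h import *
p,r,s=st(); pg=np.array([.4955,.2663,.0440]); g=R.from_quat([.646,.541,.412,-.347]); to(p,r,pg+[0,0,.001],g)
for n in("scene","side"):
    D=grab(n); P=cloud(D); q=P[np.isfinite(P[...,2])]; hs=cv2.cvtColor(D["color"],cv2.COLOR_BGR2HSV)[np.isfinite(P[...,2])]
    t=q[(np.hypot(q[:,0]-.4932,q[:,1]-.2444)<.036)&(q[:,2]>.012)&(hs[:,2]>100)&(hs[:,1]<60)]; print(n,len(t),np.percentile(t[:,2],[0.5,2,98,99.5]).round(4))
E
```

```text
20.575 [0.49670144 0.26506335 0.0756181 ] [-0.14  0.61  2.14  1.43  1.16 -1.14]
row [-0.822  0.66   1.293  0.34   0.507 -0.982]
row [ 0.826 -0.663 -1.287 -0.289 -0.403  0.254]
row [ 0.     0.     0.    -0.446 -0.201  0.538]
row [ 0.     0.     0.    -0.132  0.     0.061]
tilt 0.23263599729283413
row [ 0.006  0.001  0.006 -0.005 -0.007  0.008]
row [ 0.006  0.001  0.006 -0.137 -0.007  0.069]
scene 386 [0.0311 0.033  0.1156 0.1161]
side 1888 [0.0324 0.0344 0.1172 0.1181]
```

>>> arm_command([
  [[0,0,0,-0.07,0,0.035,50],[0,0,0,-0.11,0,0.055,50],[0.006,0,0.006,-0.13,-0.007,0.065,50],[0.006,0,0.006,-0.139,-0.007,0.07,50],[0.006,0,0.006,-0.139,-0.007,0.07,50],[0.006,0,0.006,-0.139,-0.007,0.07,65],[0.006,0,0.006,-0.139,-0.007,0.07,75],[0.006,0,0.006,-0.139,-0.007,0.07,85],[0.006,0,0.006,-0.139,-0.007,0.07,85],[0.006,0,0.006,-0.139,-0.007,0.07,85]],
])

```text
t: 21.92
eef_pos: [0.4937, 0.2671, 0.0427]
orientation: [0.646, 0.541, 0.41, -0.348]
force: [-0.5, 0.1, -0.1]
grip_width: 0.995
gripper_force: 0.0
```

>>> arm_command([
  [[0,0,0,0,0,-0.15,85],[0,0,0,0,0,-0.4,85],[0,0,0,0,0,-0.65,85],[0,0,0,0.2,0,-0.8,85],[0,0,0,0.5,0,-0.8,85],[0,0,0,0.7,0,-0.8,85]],
])

```text
t: 22.68
eef_pos: [0.4806, 0.1819, 0.2395]
orientation: [0.646, 0.541, 0.411, -0.347]
force: [0.8, -0.5, 0.5]
grip_width: 0.996
gripper_force: 0.0
```

```bash
python3 - <<'E'
from h import *
from m import circ
p,r,s=st(); print(s["t"],p,s["grip_width"],s["force"])
for n in("scene","side"):
    D=grab(n); P=cloud(D); cv2.imwrite(f"pics/{n}9.png",D["color"]); P0=np.load(f"/tmp/{n}0.npz")["P"]
    q=P[np.isfinite(P[...,2])]
    def near(c,R_,lo=.008,hi=.3): return q[(np.hypot(q[:,0]-c[0],q[:,1]-c[1])<R_)&(q[:,2]>lo)&(q[:,2]<hi)]
    t=near((.493,.2445),.045,.01); a=t[np.hypot(*(t[:,:2]-[.493,.2445]).T)>.02]
    print(n,"cup",len(t),circ(a[:,:2],.03).round(4),"ztop",np.percentile(t[:,2],99).round(4))
    for nm,c,rad in(("glue",(.7037,.185),.04),("iron",(.72,-.229),.06),("dish",(.614,.016),.08),("hold",(.515,-.2365),.09)):
        t=near(c,rad); f=P0[np.isfinite(P0[...,2])]; f=f[(np.hypot(f[:,0]-c[0],f[:,1]-c[1])<rad)&(f[:,2]>.008)&(f[:,2]<.3)]
        print(nm,len(t),len(f),(t.mean(0)-f.mean(0)).round(4),t[:,2].max().round(3))
    z=(P[...,2]>.005)&(P[...,2]<.02)&(P[...,0]>.36)&(P[...,0]<.53)&(P[...,1]>0)&(P[...,1]<.09)
    z0=(P0[...,2]>.005)&(P0[...,2]<.02)&(P0[...,0]>.36)&(P0[...,0]<.53)&(P0[...,1]>0)&(P0[...,1]<.09)
    print("pliers",z.sum(),z0.sum(),(P[z].mean(0)-P0[z0].mean(0)).round(4))
E
```

```text
22.675 [0.48056735 0.18193495 0.23950693] 0.9957666858935683 [ 0.76279303 -0.52089938  0.52057975]
scene cup 573 [0.4907 0.2452] ztop 0.0836
glue 564 562 [-0.      0.0001 -0.0002] 0.11
iron 1681 1682 [ 0.0001 -0.     -0.0001] 0.103
dish 939 839 [-0.0006 -0.0032 -0.0009] 0.037
hold 2483 2312 [0.     0.0036 0.0059] 0.183
pliers 246 253 [-0.001   0.0006  0.    ]
side cup 1688 [0.4896 0.2482] ztop 0.0861
glue 1061 1060 [0.     0.     0.0002] 0.113
iron 818 873 [0.0007 0.0001 0.0021] 0.103
dish 1313 1234 [-0.0092 -0.0015 -0.0019] 0.039
hold 1624 2371 [-0.0144  0.0043 -0.0056] 0.107
pliers 789 796 [-0.0007  0.0001  0.    ]
```

```bash
python3 -c "
from bench import manip
print(manip.job_done())"
```

```text
the job is handed in; nothing more can be done
None
```

I handed the job in at about 23 s: the file stands tip down in the holder, all six blanks are in the dish, the empty cup is upright back on the bench, and the final depth check showed no shift of the glue bottle, iron stand or pliers beyond about 1 mm.

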